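# Pry the retaining clip off the arbor with the hooked pick

### The job

Take the hooked pick from its rest, put its tip into the eye of the spring clip that sits in the groove of the arbor, and pull the clip out of the groove and off the roller so that all of it lies flat on the floor of the fixture's catch tray. Then lay the pick back in its rest the way it lay; keep the fingers off the clip and do not disturb the black loupe, the steel flange and the gear.

Things in the scene. Friction and masses are not known exactly. Their poses are not given: they have to be found in the camera images.
- fixture: Fixed grey and dark steel fixture, base 172 x 100 x 12 mm. Origin: under the arbor axis, on the work surface. Upright arbor with a roller (diameter 54, top at z = 40 mm); above it a groove (z 40 to 49 mm, core diameter 30), then a head of diameter 35 up to z = 66 mm. A catch tray lies on the -x side; the clip is to be pulled towards -x
- clip: Loose sprung steel clip, 6 mm thick, flat: open ring, diameters 32/48 mm, arms gripping the groove core, round pull eye on its -x side (x from -51 to +16 mm). Origin: ring centre, underside; at first on the arbor axis, z = 40 mm, turned up to 0.12 rad from the fixture. Comes out along -x against about 8 to 12 N, snapping free after some 10 mm; clear of the roller after 45 mm
- clip_eye (a point): Centre of the clip's pull eye at its upper face, 37 mm from the clip's origin; hole diameter 16, outer diameter 27 mm
- pick: Loose hooked pick, about 90 g: handle 100 long (x), 16 wide (y), 18 mm high (z), then a steel shank of diameter 6 mm along +x with its end bent straight down (-z). Origin: middle of the handle. The shank is on the handle's axis. Lying in its rest it is level, its axis 60 mm above the work surface
- pick_tip (a point): Lowest point of the pick's hook (diameter 6 mm, round end): 122 mm ahead of (x) and 28 mm below the pick's origin
- rest: Fixed rest for the pick: foot 150 x 56 x 8 mm, two uprights 70 mm high, 8 mm thick. Origin on the work surface below the middle of the lying handle; x towards the hook. Rear notch at x = -40 mm (22 wide, floor z = 51 mm) takes the handle, front notch at x = +74 mm (12 wide, floor z = 57 mm) the shank; the handle between them is free for the fingers
- the_loupe: Bystander: black eye loupe, a waisted cylinder of diameter 42, 39 mm high, origin centre of its underside
- flange_part: Bystander: turned steel flange, diameter 70, 31 mm high, origin centre of its underside
- gear: Bystander: steel gear, diameter 51, 20 mm high, origin centre of its underside
- tray_mid (a point): Middle of the catch tray's flat floor, 37 mm above the work surface, 74 mm from the arbor axis. The floor is 88 mm long (fixture x -30 to -118 mm) and 80 mm wide, 3 mm below the roller's top; lips 6 mm high at both sides and at the -x end stop the clip (at 67 mm from the arbor axis)

How it is judged:
On the way, in this order (a step that is already met when the one before it is completed fails the run):
1. the pick's tip is down in the clip's eye while the clip still sits in the groove (horizontal distance between pick_tip and clip_eye below 0.009 m and z of pick_tip in the frame of clip below 0.004 m and horizontal distance between clip and fixture below 0.006 m), for 0.1 s.
2. the hook has drawn the clip off the arbor and the roller (x of clip in the frame of fixture below -0.043 m and horizontal distance between pick_tip and clip_eye below 0.012 m), for 0.1 s.
At the end, for the whole second after the job is handed in: Clip flat (0.06 rad) and still on the tray floor, 42 to 75 mm from the arbor axis along the tray, within 30 mm of its centre line. Pick still in both notches: origin within 20 mm of the rest's centre, axis 56 to 64 mm high, hook forward and down (0.2 rad), aligned to 0.12 rad (x of clip in the frame of fixture between -0.075 and -0.042 m and y of clip in the frame of fixture between -0.03 and 0.03 m and z of clip in the frame of fixture below 0.04 m and angle between clip's own z axis and vertical below 0.06 rad and linear speed of each of clip, pick below 0.02 m/s and horizontal distance between pick and rest below 0.02 m and height (world z) of pick between 0.056 and 0.064 m and x of pick_tip in the frame of rest above 0.09 m and angle between the x axis of pick and the x axis of rest, either way round below 0.12 rad and angle between pick's own z axis and vertical below 0.2 rad); the robot touches nothing.
It fails at once if the fingers touch the clip (contact force between the fingers and clip above 0.5 N).
It fails at once if a bystander is pushed more than 20 mm (distance of any of the_loupe, flange_part, gear from where it was at the start of the episode above 0.02 m).
It also fails if it takes over 54 s, if anything falls off the work surface, if the arm or the gripper's body presses on something with over 40 N, if the wrist force passes 120 N, or if a joint passes its speed limit or range.

### The arm

A 7-joint arm with a two-finger parallel gripper is mounted at the origin on a cart in front of the work surface, level with it; the furniture and walls round the work are solid. World frame = base frame: x ahead of the robot, y to its left, z up, the work surface at z = 0. Lengths are in m, angles in rad, forces in N, time in s.
With the tool pointing down it reaches from about 0.425 to 0.95 m from the base axis. Payload 16.7 kg.
Tool frame: the origin (TCP) lies at the very end of the fingers, on their centre line; the grasp point (between the pads) lies 19 mm behind it; z points along the fingers, y is the direction in which the jaws open and shut (so a half turn about z gives the same grasp; the last joint's range is limited). The gripper opens to 94 mm and grips with 3 to 60 N. Pads are 16 mm wide; open, the fingers measure 119 mm over their backs; the gripper's body (75 mm by 177 mm) begins 78 mm behind the grasp point.
Start: joints at [-0.837, 0.426, 0.074, 1.606, -0.034, 1.111, -0.067], TCP at [0.522, 0.428, 0.205] pointing down, gripper open.
Joint ranges: [-2.85, 2.85], [-0.5, 2.14], [-1.23, 1.37], [0.21, 2.46], [-1.02, 4.16], [0.16, 2.05], [-2.73, 2.73]. Speed limits (rad/s): [1.89, 1.89, 2.39, 2.39, 3.01, 3.01, 3.01].

### API

Orientations are given as a 3x3 rotation matrix whose columns are the frame's x, y, z axes.
In Python, from station import env, eyes gives the robot as it stands. The module is installed in compiled form; this text tells all that it offers.
- The arm moves only by the tool move_arm, never from a script. Its arguments are lists of equal length, an entry for each row: "slide": the shift along the tool's x, y, z in m, a list of three; "rot": the turn, a rotation vector about the tool's x, y, z in rad, a list of three; "claw": the finger opening in m, from 0 to 0.094. In form: {"slide": [[dx, dy, dz], ...], "rot": [[wx, wy, wz], ...], "claw": [claw, ...]}. A call has 1 to 20 rows; each row is the pose to reach, as a shift and turn from the pose measured when the call began, along the tool's axes at that moment; what a row does not reach only later rows make up. A row lasts 1/10 s, in which the tool goes at most 50 mm and 8.59 degrees, less where a joint would pass 70% of its speed; a pose out of reach is approached as far as the arm can. A call with a gripper value outside its range is refused whole. The fingers move at their own pace and stop on an object; "grip_force" is the grip in N (left out, the last holds). Time passes only in rows, so rows that repeat a pose let the fingers close. It gives the time, the measured TCP pose, the force and the opening at its end, in the units of the state.
- env.state(): the state, without advancing time (a new reading comes with each control period).
- eyes.capture(name): name is "side" or "top"; returns the picture (384x512x3 uint8, red, green, blue); there is no depth.
- eyes.camera_info(name): a dict with "fov_y" (degrees; the focal length in pixels is half the picture's height over the tangent of half this angle, whatever the lens; pixels are square), "cx", "cy" (the principal point, pixels), "T" (4x4, takes a point from camera to world coordinates). Camera axes: x right, y up, looking along -z (the intrinsics and any distortion apply to the point x, -y, -z); pixel columns grow to the right and rows downward; lengths in m; the calibration is good to about 2 mm. A picture is of the moment at which its call begins. camera_info takes no time and is no camera call.
- env.hand_in(): hands the job in, once; it reports no verdict.
Trained networks look in the newest picture that a camera, given by its name, has taken for a name from the list of things; names that differ only in an ending like _2 or _b are one class to them, and where a whole thing is asked for, a point or a joint stands for the part that bears it (a point fixed in the world has none). Each returns a list of dicts, best first, with "confidence" (0 to 1); they miss things now and then, are a little off and sometimes report something else, mostly with a low value. They report only what shows in the picture. A call takes as long as a camera call.
- eyes.boxes_of(camera, target): "location" ([x, y, z] in m, in world coordinates, good to about 4 mm: the middle of the surface that is visible of it).
- eyes.landmark_of(camera, target): "location" ([x, y, z] in m, in world coordinates, good to about 4 mm: a listed point, or the origin of a listed thing).
The state is a dict: "t": time; "joints": joint angles; "joint_velocities": joint speeds; "joint_efforts": joint torques, N m; "tool_pos": TCP position; "orientation": TCP orientation; "wrist_force": force on the tool from outside, world axes, zero at the start; "ft_torque": the same for the moment, N m; "grip_width": finger opening in m.
Only numpy, scipy, OpenCV 4.12 (cv2) and the standard library are available. Lean on these libraries where they do the work, as an engineer would, in place of code of your own. Each camera call takes 0.05 s, during which the arm holds its last target. There are 200 camera calls.

## Working session

There is one attempt and no reset: what is moved stays moved. The work goes in short steps, Python scripts to look and compute and a tool call to move; the robot and the scene stay as the last step left them, time stands still between calls to the robot, and variables do not carry over. Pictures are saved under pics/ and viewed, about 8 in all and at most 12, crops included, and the job is handed in when it is done.

Besides the shell and the picture viewer there is one more tool, called after "Emit:" by a JSON object that holds its "method" and its "body". move_arm: Moves the arm, as the interface text tells. Its arguments: {"type":"object","properties":{"slide":{"type":"array","items":{"type":"array","items":{"type":"number"}}},"rot":{"type":"array","items":{"type":"array","items":{"type":"number"}}},"claw":{"type":"array","items":{"type":"number"}},"grip_force":{"type":"number"}},"required":["slide","rot","claw"]}

```bash
mkdir -p pics
cat > h.py <<'E'
import numpy as np, cv2
from station import env, eyes
def P(cam,p):
    i=eyes.camera_info(cam);T=np.array(i["T"]);q=np.linalg.inv(T)@np.r_[p,1]
    f=192/np.tan(np.radians(i["fov_y"])/2);return np.array([i["cx"]+f*q[0]/-q[2], i["cy"]+f*-q[1]/-q[2]])
def ray(cam,uv):
    i=eyes.camera_info(cam);T=np.array(i["T"]);f=192/np.tan(np.radians(i["fov_y"])/2)
    d=T[:3,:3]@np.array([(uv[0]-i["cx"])/f,-(uv[1]-i["cy"])/f,-1]);return T[:3,3],d
def atz(cam,uv,z):
    o,d=ray(cam,uv);return o+d*(z-o[2])/d[2]
def tri(a,b):
    (o1,d1),(o2,d2)=ray("side",a),ray("top",b)
    s=np.linalg.lstsq(np.c_[d1,-d2],o2-o1,rcond=None)[0];p,q=o1+s[0]*d1,o2+s[1]*d2
    return (p+q)/2,np.linalg.norm(p-q)
E
python3 - <<'E'
from h import *
np.set_printoptions(precision=3,suppress=True)
ims=[]
for c in("side","top"):
    im=eyes.capture(c);i=eyes.camera_info(c);print(c,i)
    cv2.imwrite(f"pics/{c}0.png",cv2.resize(im[...,::-1],(800,600),interpolation=cv2.INTER_CUBIC))
    for n in["fixture","clip","clip_eye","pick","pick_tip","rest","tray_mid","the_loupe","flange_part","gear"]:
        r=eyes.landmark_of(c,n)[:2];print(n,[(np.round(k["location"],3),round(k["confidence"],2)) for k in r])
print(env.state())
E
```

```text
side {'fov_y': 49.495680386424, 'cx': 254.8284863482475, 'cy': 183.93539120705958, 'T': array([[ 0.588,  0.704, -0.398,  0.085],
       [-0.809,  0.511, -0.292, -0.383],
       [-0.002,  0.493,  0.87 ,  1.038],
       [ 0.   ,  0.   ,  0.   ,  1.   ]])}
fixture [(array([ 0.52 , -0.021, -0.002]), 0.56), (array([ 0.531, -0.088,  0.037]), 0.5)]
clip [(array([ 0.524, -0.022,  0.041]), 0.66)]
clip_eye [(array([ 0.52 , -0.054,  0.044]), 0.65)]
pick [(array([0.435, 0.272, 0.06 ]), 0.65)]
pick_tip [(array([0.558, 0.264, 0.032]), 0.87), (array([ 0.636,  0.125, -0.003]), 0.55)]
rest [(array([ 0.43 ,  0.277, -0.004]), 0.73)]
tray_mid [(array([ 0.532, -0.092,  0.036]), 0.57)]
the_loupe [(array([0.435, 0.274, 0.06 ]), 0.65), (array([ 0.631,  0.122, -0.004]), 0.62)]
flange_part [(array([ 0.425, -0.339, -0.002]), 0.85), (array([ 0.631,  0.128, -0.001]), 0.47)]
gear [(array([ 0.533, -0.092,  0.035]), 0.59), (array([ 0.604, -0.378,  0.001]), 0.54)]
top {'fov_y': 42.76029849804438, 'cx': 260.63442734636783, 'cy': 189.90780510986545, 'T': array([[ 0.005,  0.989, -0.149,  0.294],
       [-1.   ,  0.006,
[... 557 characters left out ...]
(array([ 0.524, -0.022,  0.002]), 0.17)]
the_loupe []
flange_part [(array([ 0.424, -0.341,  0.002]), 0.8)]
gear [(array([ 0.598, -0.379, -0.006]), 0.67)]
{'t': 1.1, 'joints': array([-0.837,  0.426,  0.074,  1.606, -0.034,  1.111, -0.067]), 'joint_velocities': array([ 0.   , -0.   , -0.001, -0.   ,  0.002,  0.001,  0.   ]), 'joint_efforts': array([ -0.001, -93.555,   3.663, -45.454,  -0.049,   0.013,   0.   ]), 'tool_pos': array([0.522, 0.428, 0.205]), 'orientation': array([[-0.634,  0.773, -0.   ],
       [ 0.773,  0.634,  0.   ],
       [ 0.   , -0.   , -1.   ]]), 'wrist_force': array([-0.003,  0.553,  0.541]), 'ft_torque': array([ 0.012, -0.003, -0.007]), 'grip_width': 0.09372640677390946}
```

View pictures.

View pics/side0.png

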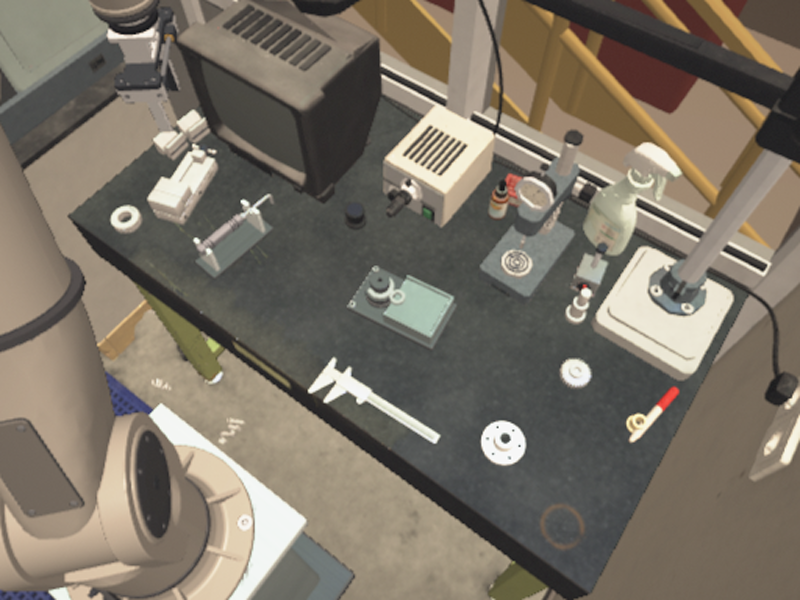

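View pics/top0.png

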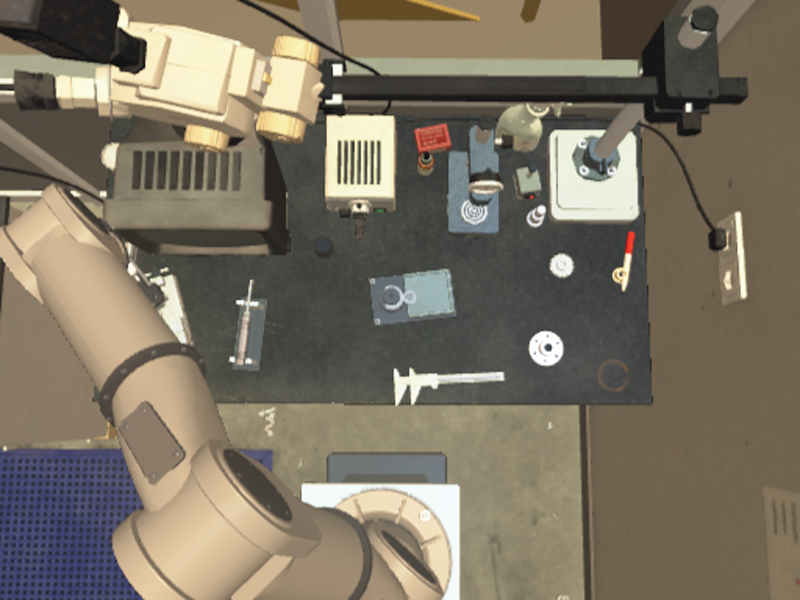

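The side and top views show the pick in its rest (side ~(235,235), top ~(245,335)). The fixture's arbor is at top ~(388,297), with the eye at about (408,297) and the tray towards the right (world -y). The networks agree with both views. One enlarged crop next, for angles and the eye.

Run:
```python
from h import *
a=cv2.imread("pics/top0.png")
im={c:eyes.capture(c)[...,::-1] for c in("side","top")}
def crop(c,p,w,h,s):
    u,v=P(c,p).round().astype(int);x,y=u-w//2,v-h//2;print(c,x,y,s)
    return cv2.resize(im[c][y:y+h,x:x+w],None,fx=s,fy=s,interpolation=cv2.INTER_CUBIC)
A=np.vstack([crop("top",[.53,-.06,.04],66,50,6),crop("side",[.53,-.06,.04],66,50,6)])
B=np.vstack([crop("top",[.49,.27,.05],66,50,6),crop("side",[.49,.27,.05],66,50,6)])
cv2.imwrite("pics/c1.png",np.hstack([A,B]))
```

```text
top 229 164 6
side 223 164 6
top 125 175 6
side 123 114 6
```

View pics/c1.png

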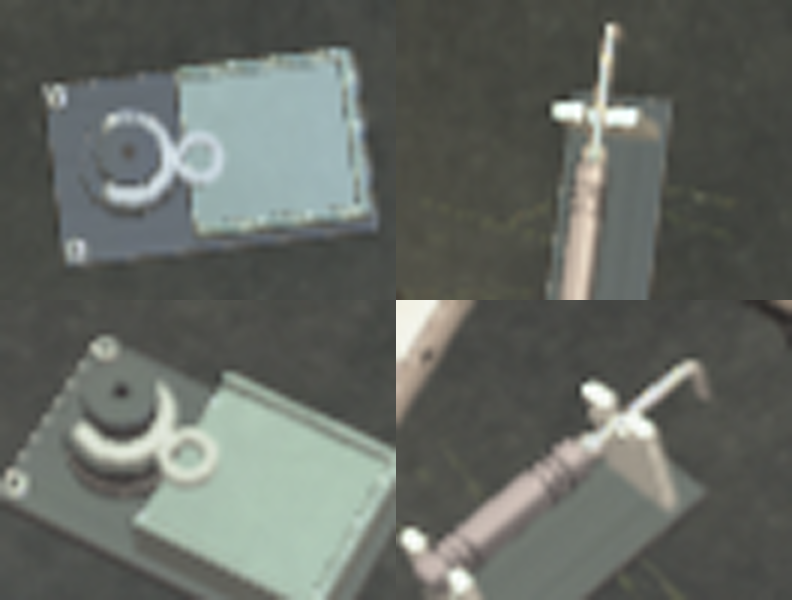

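Run:
```python
from h import *
np.set_printoptions(precision=4,suppress=True)
t=lambda u,v,ox,oy:(ox+(u-.5)/6-.4,oy+(v-.5)/6-.4)
print("eye",tri(t(187,156,223,164),t(200,159,229,164)))
print("eye@46",atz("side",t(187,156,223,164),.046),atz("top",t(200,159,229,164),.046))
print("clipring",atz("top",t(131,159,229,164),.046),"head",atz("top",t(126,152,229,164),.066))
for a,b in(((178,68),(345,48)),((196,236),(372,214))):
    d=atz("top",t(*b,229,164),.043)-atz("top",t(*a,229,164),.043);print("tray",d,np.arctan2(d[0],-d[1]))
a=atz("top",t(612-396,30,125,175),.063);b=atz("top",t(577-396,285,125,175),.066);d=a-b
print("pick",a,b,np.arctan2(d[1],d[0]))
print("hooktip side", atz("side",t(705-396,397-300,123,114),.032), "handle front", atz("side",t(590-396,440-300,123,114),.06))
```

```text
eye (array([ 0.5252, -0.0577,  0.043 ]), np.float64(0.0016748796371806227))
eye@46 [ 0.5232 -0.0582  0.046 ] [ 0.5254 -0.0582  0.046 ]
clipring [ 0.5252 -0.0217  0.046 ] head [ 0.5258 -0.0193  0.066 ]
tray [ 0.0114 -0.0891  0.    ] 0.12774484836204805
tray [ 0.0123 -0.0931  0.    ] 0.13127563160879305
pick [0.5542 0.2608 0.063 ] [0.4201 0.2736 0.066 ] -0.09487520787209126
hooktip side [0.5546 0.2606 0.032 ] handle front [0.4897 0.2705 0.06  ]
```

Run:
```python
from h import *
np.set_printoptions(precision=3,suppress=True)
print("tcp px",P("side",[.522,.428,.205])*1.5625)
for p in((165,222),(205,190),(195,150),(215,155),(150,195),(320,200),(305,150)):
    print(p,[atz("side",np.array(p)/1.5625,z) for z in(0,.05,.1)])
s=env.state();R=s["orientation"];th=-.09
y=-np.array([-np.sin(th),np.cos(th),0]);z=np.array([0,0,-1.]);Rt=np.c_[np.cross(y,z),y,z]
print("rotvec",cv2.Rodrigues(R.T@Rt)[0].T,"slide",R.T@(np.array([.44,.2715,.12])-s["tool_pos"]))
```

```text
tcp px [170.338 109.311]
(165, 222) [array([0.412, 0.419, 0.   ]), array([0.396, 0.38 , 0.05 ]), array([0.381, 0.341, 0.1  ])]
(205, 190) [array([0.514, 0.411, 0.   ]), array([0.494, 0.373, 0.05 ]), array([0.473, 0.334, 0.1  ])]
(195, 150) [array([0.578, 0.502, 0.   ]), array([0.554, 0.459, 0.05 ]), array([0.53 , 0.417, 0.1  ])]
(215, 155) [array([0.593, 0.458, 0.   ]), array([0.568, 0.418, 0.05 ]), array([0.544, 0.377, 0.1  ])]
(150, 195) [array([0.441, 0.491, 0.   ]), array([0.424, 0.449, 0.05 ]), array([0.407, 0.407, 0.1  ])]
(320, 200) [array([0.631, 0.208, 0.   ]), array([0.604, 0.18 , 0.05 ]), array([0.578, 0.151, 0.1  ])]
(305, 150) [array([0.713, 0.316, 0.   ]), array([0.682, 0.282, 0.05 ]), array([0.652, 0.249, 0.1  ])]
rotvec [[-0.     0.     2.348]] slide [-0.069 -0.163  0.085]
```

Emit:
{"method": "move_arm", "body": {"slide": [[-0.02,-0.04,0],[-0.04,-0.08,0],[-0.06,-0.12,0],[-0.069,-0.163,0],[-0.069,-0.163,0],[-0.069,-0.163,0],[-0.069,-0.163,0],[-0.069,-0.163,0],[-0.069,-0.163,0],[-0.069,-0.163,0],[-0.069,-0.163,0],[-0.069,-0.163,0],[-0.069,-0.163,0.02],[-0.069,-0.163,0.04],[-0.069,-0.163,0.06],[-0.069,-0.163,0.07],[-0.069,-0.163,0.085],[-0.069,-0.163,0.085],[-0.069,-0.163,0.085],[-0.069,-0.163,0.085]], "rot": [[0,0,0.14],[0,0,0.28],[0,0,0.42],[0,0,0.56],[0,0,0.7],[0,0,0.84],[0,0,0.98],[0,0,1.12],[0,0,1.26],[0,0,1.4],[0,0,1.54],[0,0,1.68],[0,0,1.82],[0,0,1.96],[0,0,2.1],[0,0,2.24],[0,0,2.348],[0,0,2.348],[0,0,2.348],[0,0,2.348]], "claw": [0.045,0.045,0.045,0.045,0.045,0.045,0.045,0.045,0.045,0.045,0.045,0.045,0.045,0.045,0.045,0.045,0.045,0.045,0.045,0.045]}}

```text
t: 3.2
tool_pos: [0.4399, 0.2716, 0.1212]
orientation: [[0.996, -0.087, 0.001], [-0.087, -0.996, 0.001], [0.001, -0.001, -1.0]]
wrist_force: [-0.7, -0.3, -0.4]
grip_width: 0.0446
```

Emit:
{"method": "move_arm", "body": {"slide": [[0,0,0.03],[0,0,0.055],[0,0,0.07],[0,0,0.08],[0,0,0.08],[0,0,0.08],[0,0,0.08],[0,0,0.08],[0,0,0.08],[0,0,0.08],[0,0,0.08],[0,0,0.08]], "rot": [[0,0,0],[0,0,0],[0,0,0],[0,0,0],[0,0,0],[0,0,0],[0,0,0],[0,0,0],[0,0,0],[0,0,0],[0,0,0],[0,0,0]], "claw": [0.045,0.045,0.045,0.045,0.045,0.01,0.01,0.01,0.01,0.01,0.01,0.01], "grip_force": 55}}

```text
t: 4.4
tool_pos: [0.4402, 0.2719, 0.0417]
orientation: [[0.996, -0.087, 0.001], [-0.087, -0.996, 0.001], [0.001, -0.001, -1.0]]
wrist_force: [-1.8, 0.6, 8.0]
grip_width: 0.0154
```

Emit:
{"method": "move_arm", "body": {"slide": [[0,0,-0.015],[0,0,-0.035],[0,0,-0.06],[0,0,-0.085],[0,0,-0.1],[0.01,0.03,-0.1],[0.02,0.06,-0.1],[0.03,0.09,-0.1],[0.04,0.125,-0.1],[0.05,0.16,-0.1],[0.06,0.195,-0.1],[0.07,0.23,-0.1],[0.08,0.265,-0.1],[0.09,0.295,-0.1],[0.1,0.325,-0.1],[0.11,0.355,-0.1],[0.12,0.385,-0.1],[0.13,0.415,-0.1],[0.138,0.435,-0.1],[0.138,0.4355,-0.1]], "rot": [[0,0,0],[0,0,0],[0,0,0],[0,0,0],[0,0,0],[0,0,-0.1],[0,0,-0.2],[0,0,-0.32],[0,0,-0.44],[0,0,-0.57],[0,0,-0.7],[0,0,-0.83],[0,0,-0.96],[0,0,-1.09],[0,0,-1.22],[0,0,-1.35],[0,0,-1.48],[0,0,-1.6],[0,0,-1.7],[0,0,-1.787]], "claw": [0.01,0.01,0.01,0.01,0.01,0.01,0.01,0.01,0.01,0.01,0.01,0.01,0.01,0.01,0.01,0.01,0.01,0.01,0.01,0.01]}}

```text
t: 6.4
tool_pos: [0.5396, -0.1774, 0.1412]
orientation: [[-0.129, 0.992, 0.001], [0.992, 0.129, 0.0], [-0.0, 0.001, -1.0]]
wrist_force: [0.4, 0.1, -1.6]
grip_width: 0.0158
```

Emit:
{"method": "move_arm", "body": {"slide": [[0,0,0.02],[0,0,0.035],[0,0,0.045],[0,0,0.045],[0,0,0.045]], "rot": [[0,0,0],[0,0,0],[0,0,0],[0,0,0],[0,0,0]], "claw": [0.01,0.01,0.01,0.01,0.01]}}

```text
t: 6.9
tool_pos: [0.5397, -0.1774, 0.0964]
orientation: [[-0.129, 0.992, 0.001], [0.992, 0.129, -0.0], [-0.0, 0.001, -1.0]]
wrist_force: [0.8, 0.5, -0.8]
grip_width: 0.0156
```

```bash
cat > look.py <<'E'
from h import *
import sys
np.set_printoptions(precision=4,suppress=True)
im={c:eyes.capture(c)[...,::-1] for c in("side","top")}
for c in im:
    for n in sys.argv[5:]:
        print(c,n,[(np.round(k["location"],3),round(k["confidence"],2)) for k in eyes.landmark_of(c,n)[:2]])
p=np.array(list(map(float,sys.argv[2:5])))
def crop(c,w,h,s):
    u,v=P(c,p).round().astype(int);x,y=u-w//2,v-h//2;print(c,x,y,s)
    return cv2.resize(im[c][y:y+h,x:x+w],None,fx=s,fy=s,interpolation=cv2.INTER_CUBIC)
cv2.imwrite(f"pics/{sys.argv[1]}.png",np.hstack([crop("top",66,96,6),crop("side",66,96,6)]))
s=env.state();print(s["t"],s["tool_pos"],s["orientation"],s["wrist_force"],s["grip_width"])
E
python3 look.py c2 .53 -.06 .06 pick_tip clip_eye clip fixture pick
```

```text
side pick_tip [(array([ 0.432,  0.276, -0.002]), 0.74), (array([ 0.525, -0.063,  0.089]), 0.48)]
side clip_eye [(array([ 0.523, -0.057,  0.045]), 0.63)]
side clip [(array([ 0.527, -0.021,  0.039]), 0.58)]
side fixture [(array([ 0.521, -0.022, -0.   ]), 0.7)]
side pick [(array([ 0.543, -0.186,  0.112]), 0.6)]
top pick_tip [(array([ 0.522, -0.064,  0.085]), 0.38)]
top clip_eye [(array([ 0.519, -0.058,  0.042]), 0.63), (array([ 0.537, -0.091,  0.038]), 0.28)]
top clip [(array([ 0.523, -0.025,  0.044]), 0.52)]
top fixture [(array([ 0.525, -0.022,  0.004]), 0.82)]
top pick []
top 229 140 6
side 223 138 6
7.5 [ 0.5396 -0.1774  0.0962] [[-0.1289  0.9917  0.0011]
 [ 0.9917  0.1289  0.    ]
 [-0.0001  0.0011 -1.    ]] [-0.0401 -0.2886 -1.2076] 0.015772192698149015
```

View pics/c2.png

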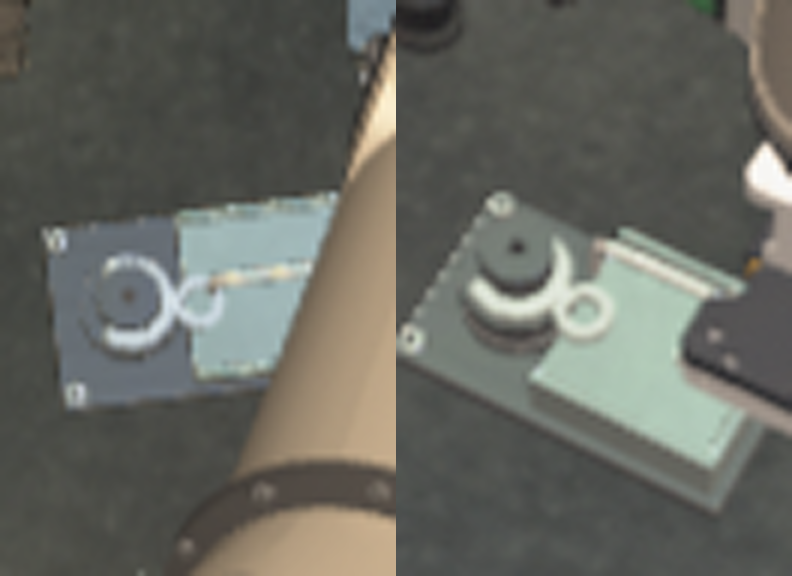

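Run:
```python
from h import *
np.set_printoptions(precision=4,suppress=True)
t=lambda u,v,ox,oy:(ox+(u-.5)/6-.4,oy+(v-.5)/6-.4)
print("shank front end",tri(t(599-396,244,223,138),t(212,282,229,140)))
print(atz("side",t(599-396,244,223,138),.118),atz("top",t(212,282,229,140),.118))
print("eye",tri(t(583-396,311,223,138),t(200,302,229,140)))
```

```text
shank front end (array([ 0.5274, -0.0637,  0.1066]), np.float64(0.0005564637990102587))
[ 0.5222 -0.0678  0.118 ] [ 0.5254 -0.0633  0.118 ]
eye (array([ 0.5256, -0.0576,  0.0433]), np.float64(0.001959027402824502))
```

Emit:
{"method": "move_arm", "body": {"slide": [[0.0045,0,0.01],[0.0045,0,0.02],[0.0045,0,0.03],[0.0045,0,0.036],[0.0045,0,0.036],[0.0045,0,0.036]], "rot": [[0,0,0],[0,0,0],[0,0,0],[0,0,0],[0,0,0],[0,0,0]], "claw": [0.01,0.01,0.01,0.01,0.01,0.01]}}

```text
t: 8.1
tool_pos: [0.539, -0.1731, 0.06]
orientation: [[-0.129, 0.992, 0.001], [0.992, 0.129, -0.0], [-0.0, 0.001, -1.0]]
wrist_force: [-1.2, 0.0, -0.9]
grip_width: 0.0158
```

```bash
python3 look.py c3 .53 -.06 .06 pick_tip clip_eye
```

```text
side pick_tip [(array([ 0.523, -0.058,  0.053]), 0.51)]
side clip_eye [(array([ 0.521, -0.054,  0.045]), 0.61)]
top pick_tip []
top clip_eye [(array([ 0.522, -0.055,  0.042]), 0.61)]
top 229 140 6
side 223 138 6
8.4 [ 0.5393 -0.173   0.0605] [[-0.129   0.9916  0.0016]
 [ 0.9916  0.129   0.    ]
 [-0.0002  0.0016 -1.    ]] [-0.3607  0.4321 -1.285 ] 0.015770026490404668
```

View pics/c3.png

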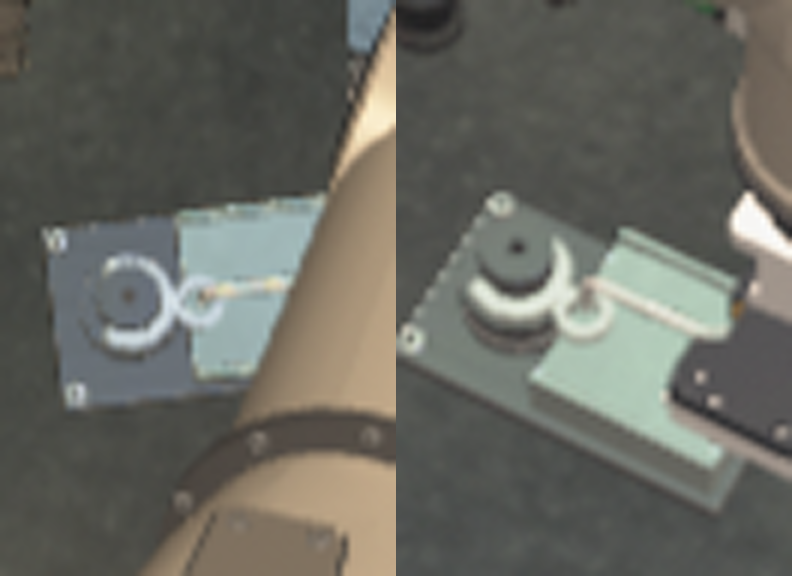

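Run:
```python
from h import *
np.set_printoptions(precision=4,suppress=True)
t=lambda u,v,ox,oy:(ox+(u-.5)/6-.4,oy+(v-.5)/6-.4)
print("end top",atz("top",t(203,294,229,140),.079),"eye",atz("top",t(200,302,229,140),.046))
print("end side",atz("side",t(588,284,223-66,138),.079),"tip",atz("side",t(587,306,223-66,138),.052),"eye",atz("side",t(583,312,223-66,138),.046))
```

```text
end top [ 0.5252 -0.0593  0.079 ] eye [ 0.5259 -0.0582  0.046 ]
end side [ 0.5213 -0.0625  0.079 ] tip [ 0.5241 -0.0598  0.052 ] eye [ 0.5232 -0.0582  0.046 ]
```

Emit:
{"method": "move_arm", "body": {"slide": [[0.001,0,0.003],[0.001,0,0.006],[0.001,0,0.009],[0.001,0,0.011],[0.001,0,0.011],[0.001,0,0.011]], "rot": [[0,0,0],[0,0,0],[0,0,0],[0,0,0],[0,0,0],[0,0,0]], "claw": [0.01,0.01,0.01,0.01,0.01,0.01], "grip_force": 60}}

```text
t: 9.0
tool_pos: [0.5391, -0.1721, 0.0494]
orientation: [[-0.129, 0.992, 0.001], [0.992, 0.129, -0.0], [-0.0, 0.001, -1.0]]
wrist_force: [-0.2, 0.2, -1.4]
grip_width: 0.0157
```

```bash
python3 look.py c4 .53 -.06 .06 pick_tip clip_eye
```

```text
side pick_tip [(array([ 0.527, -0.057,  0.041]), 0.74)]
side clip_eye [(array([ 0.52 , -0.054,  0.044]), 0.68)]
top pick_tip [(array([ 0.522, -0.061,  0.042]), 0.38)]
top clip_eye [(array([ 0.524, -0.058,  0.042]), 0.48)]
top 229 140 6
side 223 138 6
9.3 [ 0.5392 -0.172   0.0496] [[-0.1289  0.9917  0.0018]
 [ 0.9917  0.1289 -0.    ]
 [-0.0002  0.0018 -1.    ]] [-0.207   0.1572 -0.2264] 0.015555544097601336
```

View pics/c4.png

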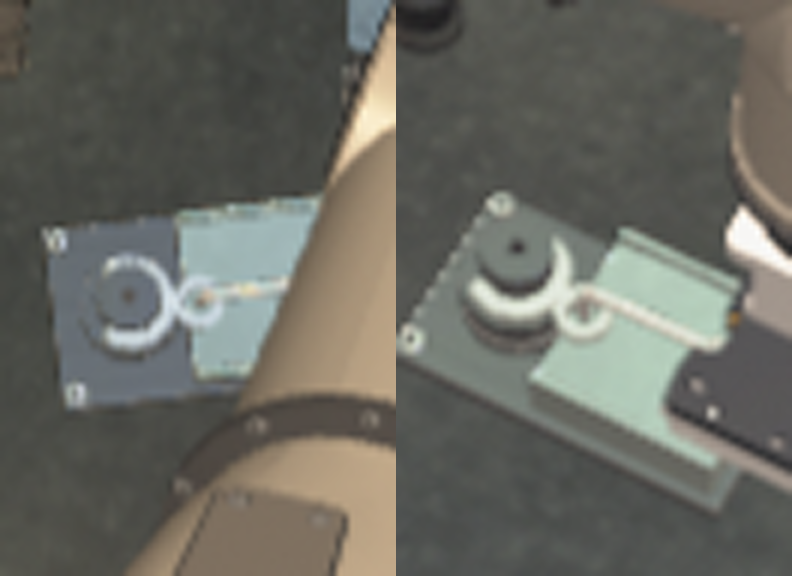

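Emit:
{"method": "move_arm", "body": {"slide": [[-0.003,0,0],[-0.006,0,0],[-0.009,0,0],[-0.012,0,0],[-0.015,0,0],[-0.018,0,0]], "rot": [[0,0,0],[0,0,0],[0,0,0],[0,0,0],[0,0,0],[0,0,0]], "claw": [0.01,0.01,0.01,0.01,0.01,0.01]}}

```text
t: 9.9
tool_pos: [0.5414, -0.1889, 0.0493]
orientation: [[-0.13, 0.992, 0.001], [0.992, 0.13, 0.001], [0.001, 0.001, -1.0]]
wrist_force: [-1.0, 4.3, 0.1]
grip_width: 0.0153
```

```bash
python3 look.py c5 .53 -.06 .06 pick_tip clip_eye clip
```

```text
side pick_tip [(array([ 0.527, -0.076,  0.043]), 0.71)]
side clip_eye [(array([ 0.523, -0.063,  0.046]), 0.51)]
side clip [(array([ 0.524, -0.032,  0.038]), 0.45)]
top pick_tip [(array([ 0.528, -0.08 ,  0.038]), 0.4)]
top clip_eye [(array([ 0.524, -0.071,  0.043]), 0.66)]
top clip [(array([0.437, 0.277, 0.002]), 0.45), (array([ 0.522, -0.034,  0.04 ]), 0.44)]
top 229 140 6
side 223 138 6
10.3 [ 0.5416 -0.19    0.0496] [[-0.1289  0.9917  0.0019]
 [ 0.9917  0.1289 -0.0002]
 [-0.0004  0.0018 -1.    ]] [ 0.1937  0.3121 -1.2783] 0.01570167825076558
```

View pics/c5.png

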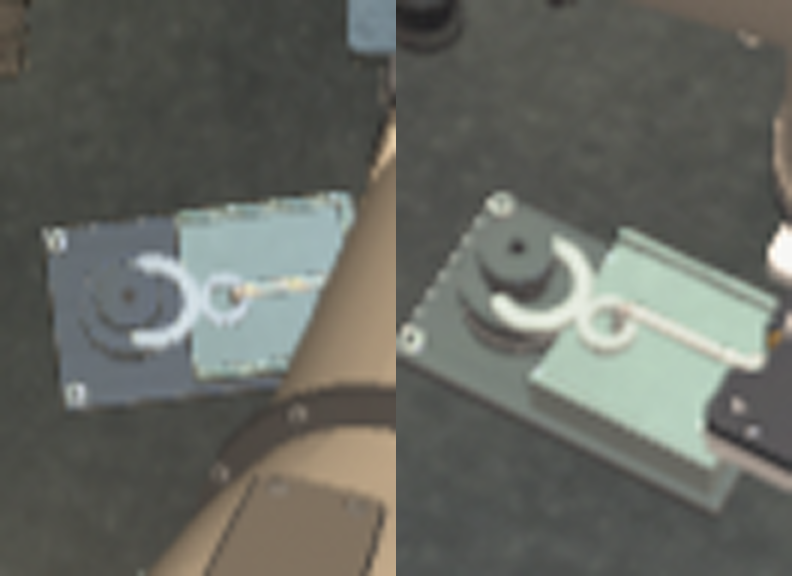

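Emit:
{"method": "move_arm", "body": {"slide": [[-0.003,0,0],[-0.006,0,0],[-0.009,0,0],[-0.012,0,0],[-0.015,0,0],[-0.018,0,0],[-0.021,0,0],[-0.024,0,0],[-0.027,0,0],[-0.03,0,0],[-0.033,0,0],[-0.036,0,0],[-0.039,0,0],[-0.041,0,0],[-0.042,0,0],[-0.042,0,0],[-0.042,0,0],[-0.042,0,0]], "rot": [[0,0,0],[0,0,0],[0,0,0],[0,0,0],[0,0,0],[0,0,0],[0,0,0],[0,0,0],[0,0,0],[0,0,0],[0,0,0],[0,0,0],[0,0,0],[0,0,0],[0,0,0],[0,0,0],[0,0,0],[0,0,0]], "claw": [0.01,0.01,0.01,0.01,0.01,0.01,0.01,0.01,0.01,0.01,0.01,0.01,0.01,0.01,0.01,0.01,0.01,0.01]}}

```text
t: 12.1
tool_pos: [0.547, -0.2315, 0.0496]
orientation: [[-0.129, 0.992, 0.002], [0.992, 0.129, -0.0], [-0.0, 0.002, -1.0]]
wrist_force: [0.4, 0.2, -2.1]
grip_width: 0.0156
```

```bash
python3 look.py c6 .53 -.08 .06 pick_tip clip_eye clip fixture
```

```text
side pick_tip [(array([ 0.533, -0.116,  0.045]), 0.66), (array([ 0.633,  0.123, -0.001]), 0.48)]
side clip_eye [(array([ 0.527, -0.108,  0.046]), 0.72)]
side clip [(array([ 0.531, -0.116,  0.041]), 0.75), (array([ 0.529, -0.073,  0.036]), 0.71)]
side fixture [(array([ 0.524, -0.021, -0.002]), 0.66)]
top pick_tip [(array([ 0.532, -0.121,  0.042]), 0.48)]
top clip_eye [(array([ 0.529, -0.112,  0.041]), 0.6)]
top clip [(array([ 0.528, -0.076,  0.039]), 0.65)]
top fixture [(array([ 0.527, -0.021,  0.   ]), 0.79), (array([ 0.597, -0.379, -0.002]), 0.67)]
top 236 140 6
side 229 141 6
12.6 [ 0.547  -0.2316  0.0496] [[-0.1289  0.9917  0.0019]
 [ 0.9917  0.1289 -0.0002]
 [-0.0004  0.0018 -1.    ]] [-0.6349  0.1195 -1.4709] 0.015691798643939943
```

View pics/c6.png

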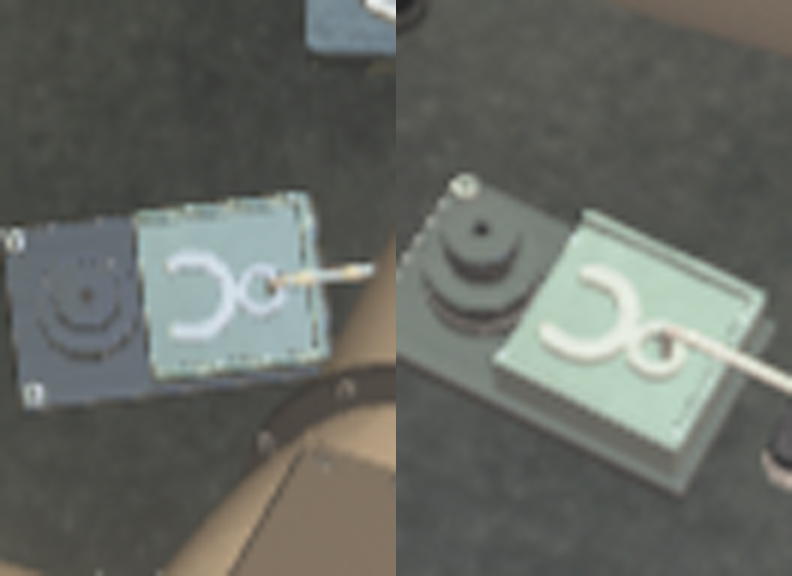

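Emit:
{"method": "move_arm", "body": {"slide": [[0.002,0,0],[0.0035,0,0],[0.0035,0,-0.008],[0.0035,0,-0.02],[0.0035,0,-0.045],[0.0035,0,-0.07],[0.0035,0,-0.0925],[0.0035,0,-0.0925]], "rot": [[0,0,0],[0,0,0],[0,0,0],[0,0,0],[0,0,0],[0,0,0],[0,0,0],[0,0,0]], "claw": [0.01,0.01,0.01,0.01,0.01,0.01,0.01,0.01]}}

```text
t: 13.4
tool_pos: [0.5481, -0.229, 0.1462]
orientation: [[-0.129, 0.992, 0.007], [0.992, 0.129, -0.001], [-0.002, 0.007, -1.0]]
wrist_force: [0.1, 0.0, -1.8]
grip_width: 0.0154
```

Emit:
{"method": "move_arm", "body": {"slide": [[0.02,0,0],[0.05,0,0],[0.08,-0.005,0],[0.11,-0.01,0],[0.14,-0.01,0],[0.17,-0.015,0],[0.2,-0.015,0],[0.23,-0.02,0],[0.26,-0.02,0],[0.29,-0.025,0],[0.32,-0.025,0],[0.35,-0.03,0],[0.38,-0.03,0],[0.41,-0.035,0],[0.44,-0.035,0],[0.47,-0.04,0],[0.495,-0.04,0],[0.5095,-0.041,0],[0.5095,-0.041,0],[0.5095,-0.041,0]], "rot": [[0,0,0.05],[0,0,0.15],[0,0,0.25],[0,0,0.36],[0,0,0.47],[0,0,0.58],[0,0,0.69],[0,0,0.8],[0,0,0.91],[0,0,1.02],[0,0,1.13],[0,0,1.24],[0,0,1.35],[0,0,1.46],[0,0,1.57],[0,0,1.67],[0,0,1.75],[0,0,1.787],[0,0,1.787],[0,0,1.787]], "claw": [0.01,0.01,0.01,0.01,0.01,0.01,0.01,0.01,0.01,0.01,0.01,0.01,0.01,0.01,0.01,0.01,0.01,0.01,0.01,0.01]}}

```text
t: 15.4
tool_pos: [0.4418, 0.2705, 0.1446]
orientation: [[0.996, -0.086, 0.007], [-0.086, -0.996, -0.002], [0.007, 0.001, -1.0]]
wrist_force: [-0.1, -0.7, -1.1]
grip_width: 0.0153
```

```bash
python3 look.py c7 .5 .25 .09 pick_tip pick clip fixture rest
```

```text
side pick_tip [(array([0.557, 0.262, 0.14 ]), 0.53)]
side pick [(array([0.436, 0.271, 0.161]), 0.63)]
side clip [(array([ 0.527, -0.075,  0.036]), 0.61)]
side fixture [(array([ 0.521, -0.019, -0.004]), 0.64)]
side rest [(array([ 0.528, -0.112,  0.041]), 0.59)]
top pick_tip [(array([0.556, 0.26 , 0.13 ]), 0.6)]
top pick []
top clip [(array([ 0.529, -0.078,  0.035]), 0.55)]
top fixture [(array([ 0.524, -0.022, -0.001]), 0.79), (array([0.554, 0.256, 0.134]), 0.17)]
top rest [(array([0.437, 0.273, 0.002]), 0.89)]
top 129 147 6
side 127 84 6
16.0 [0.4419 0.271  0.1447] [[ 0.9962 -0.0872  0.0072]
 [-0.0872 -0.9962 -0.0013]
 [ 0.0073  0.0007 -1.    ]] [-0.2764  0.479  -1.2366] 0.015515634548253847
```

View pics/c7.png

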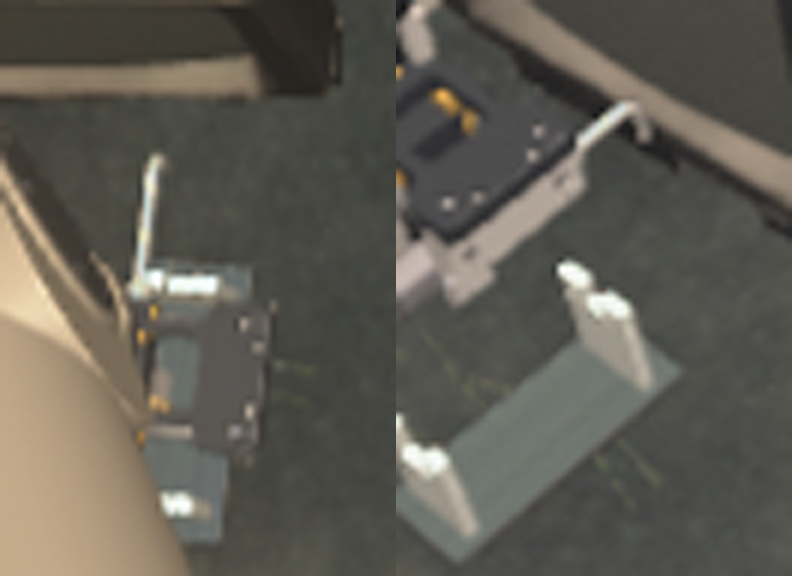

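Emit:
{"method": "move_arm", "body": {"slide": [[-0.0025,-0.0008,0.02],[-0.0025,-0.0008,0.04],[-0.0025,-0.0008,0.06],[-0.0025,-0.0008,0.075],[-0.0025,-0.0008,0.083],[-0.0025,-0.0008,0.09],[-0.0025,-0.0008,0.095],[-0.0025,-0.0008,0.095],[-0.0025,-0.0008,0.095]], "rot": [[0,0,0],[0,0,0],[0,0,0],[0,0,0],[0,0,0],[0,0,0],[0,0,0],[0,0,0],[0,0,0]], "claw": [0.01,0.01,0.01,0.01,0.01,0.01,0.01,0.01,0.01]}}

```text
t: 16.9
tool_pos: [0.4404, 0.272, 0.0501]
orientation: [[0.996, -0.087, 0.008], [-0.087, -0.996, -0.001], [0.008, 0.0, -1.0]]
wrist_force: [-0.7, 0.7, -0.4]
grip_width: 0.0153
```

No contact inside the notches; now the last 8 mm and a gentle release.

Emit:
{"method": "move_arm", "body": {"slide": [[0,0,0.003],[0,0,0.006],[0,0,0.0083],[0,0,0.0083],[0,0,0.0083],[0,0,0.0083],[0,0,0.0083],[0,0,0.0083],[0,0,0.0083],[0,0,0.0083],[0,0,0.0083]], "rot": [[0,0,0],[0,0,0],[0,0,0],[0,0,0],[0,0,0],[0,0,0],[0,0,0],[0,0,0],[0,0,0],[0,0,0],[0,0,0]], "claw": [0.01,0.01,0.01,0.01,0.01,0.02,0.03,0.045,0.045,0.045,0.045]}}

```text
t: 18.0
tool_pos: [0.4405, 0.272, 0.0418]
orientation: [[0.996, -0.087, 0.008], [-0.087, -0.996, -0.001], [0.008, 0.0, -1.0]]
wrist_force: [0.0, -0.4, -0.3]
grip_width: 0.0452
```

Emit:
{"method": "move_arm", "body": {"slide": [[0,0,-0.01],[0,0,-0.03],[0,0,-0.06],[0,0,-0.1],[0,0,-0.14],[0,-0.04,-0.16],[0,-0.08,-0.16],[0,-0.1,-0.16],[0,-0.1,-0.16]], "rot": [[0,0,0],[0,0,0],[0,0,0],[0,0,0],[0,0,0],[0,0,0],[0,0,0],[0,0,0],[0,0,0]], "claw": [0.045,0.045,0.045,0.045,0.045,0.045,0.045,0.045,0.045]}}

```text
t: 18.9
tool_pos: [0.4474, 0.3747, 0.2022]
orientation: [[0.996, -0.084, 0.008], [-0.084, -0.996, -0.0], [0.008, -0.0, -1.0]]
wrist_force: [-0.9, -0.1, 0.1]
grip_width: 0.0452
```

```bash
python3 look.py c8 .49 .26 .05 pick_tip pick clip clip_eye rest fixture the_loupe gear flange_part
python3 - <<'E'
from h import *
im={c:eyes.capture(c)[...,::-1] for c in("side","top")}
def crop(c,p,w=66,h=50,s=6):
    u,v=P(c,p).round().astype(int);x,y=u-w//2,v-h//2
    return cv2.resize(im[c][y:y+h,x:x+w],None,fx=s,fy=s,interpolation=cv2.INTER_CUBIC)
cv2.imwrite("pics/c9.png",np.vstack([np.hstack([crop(c,[.53,-.06,.04]),crop(c,[.49,.27,.05])]) for c in("top","side")]))
E
```

```text
side pick_tip [(array([0.557, 0.262, 0.036]), 0.51), (array([ 0.521, -0.023, -0.003]), 0.24)]
side pick [(array([0.436, 0.273, 0.058]), 0.74)]
side clip []
side clip_eye [(array([ 0.43 ,  0.277, -0.001]), 0.74), (array([ 0.529, -0.109,  0.042]), 0.6)]
side rest [(array([ 0.429,  0.274, -0.   ]), 0.68)]
side fixture [(array([ 0.523, -0.021, -0.004]), 0.6)]
side the_loupe [(array([ 0.632,  0.126, -0.001]), 0.54)]
side gear [(array([ 0.602, -0.376, -0.002]), 0.64)]
side flange_part [(array([ 0.427, -0.34 , -0.005]), 0.65)]
top pick_tip [(array([0.552, 0.26 , 0.033]), 0.71), (array([ 0.533, -0.092,  0.036]), 0.44)]
top pick [(array([0.435, 0.274, 0.062]), 0.61)]
top clip [(array([ 0.527, -0.082,  0.039]), 0.59)]
top clip_eye [(array([ 0.531, -0.112,  0.044]), 0.65)]
top rest [(array([0.435, 0.272, 0.004]), 0.69)]
top fixture [(array([ 0.525, -0.022,  0.   ]), 0.87)]
top the_loupe [(array([0.632, 0.123, 0.   ]), 0.7)]
top gear [(array([ 0.6  , -0.38 ,  0.001]), 0.55), (array([0.434, 0.273, 0.002]), 0.53)]
top flange_part [(array([ 0.425, -0.338,  0.002]), 0.67)]
top 128 152 6
side 125 93 6
19.9 [0.448  0.3718 0.2017] [[ 0.9962 -0.0873  0.0075]
 [-0.0873 -0.9962 -0.0011]
 [ 0.0076  0.0004 -1.    ]] [ 0.6523  0.1699 -0.0853] 0.04504350603865553
```

View pics/c9.png

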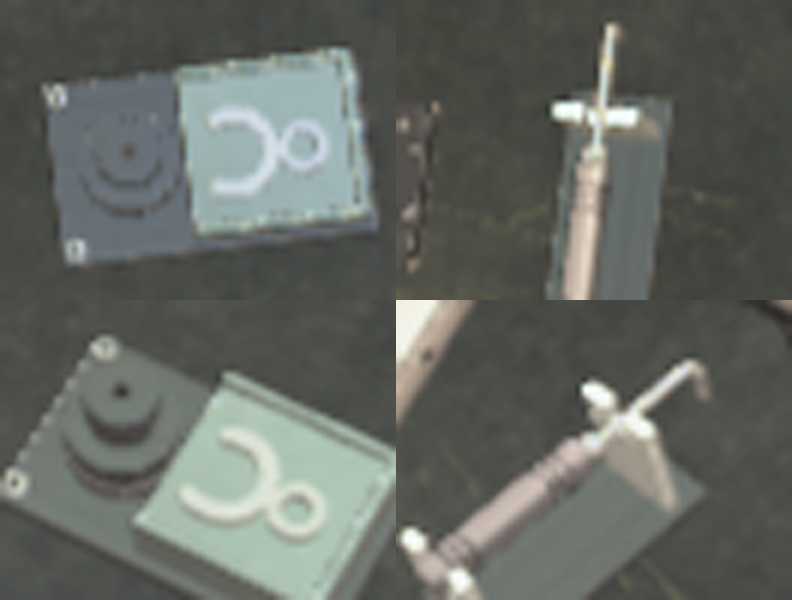

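```bash
python3 -c "
from station import env;print(env.hand_in())"
```

```text
the job is handed in; nothing more can be done
None
```

I pulled the clip out of the groove with the pick, left it on the tray floor, laid the pick back in its rest, and handed in at about 20 s of the 54 s. `hand_in` gives no verdict, so what follows comes from my own last checks.

- **Clip:** both views show the whole clip on the tray, clear of the roller. Measured from the cameras, its centre is about 53 to 60 mm from the arbor axis, and it lies near the tray's centre line. The tilt was only judged by eye and looks flat. The fingers never came near the clip.
- **Pick:** it looks the same in the last pictures as in the first ones, in both notches with the hook forward and down. The measured origin is (0.435, 0.273, 0.060) and the tip is at about (0.555, 0.261, 0.034).
- **Bystanders and robot:** the loupe, flange and gear read the same as at the start to within a few millimetres. For the loupe that compares with the side view's start reading only, since the top view missed it then. The gripper is clear of everything. The highest wrist force I saw was 8 N, read while gripping the pick.

The networks missed a few things or swapped names. In the last side view the clip itself was not reported and "clip_eye" was first placed at the rest. The other reports and the picture agreed with each other to within about 5 mm.

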